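# Load a label roll into the desk dispenser on its axle

## Robot

A 6-joint arm with a two-finger parallel gripper is mounted at the origin on a cart in front of the work surface, level with it; the furniture and walls round the work are solid. World frame = base frame: x ahead of the robot, y to its left, z up, the work surface at z = 0. Lengths are in mm, angles in rad, forces in N, time in s.
With the tool pointing down it reaches from about 350 to 975 mm from the base axis. Payload 7.1 kg.
Tool frame: the origin (TCP) lies on the front face of the gripper's body, between the roots of the fingers; the fingertips stand 80 mm ahead of it and the grasp point (between the pads) lies 61 mm ahead of it; z points along the fingers, y is the line along which they close (so a half turn about z gives the same grasp; the last joint's range is limited). The gripper opens to 88 mm and grips with 3 to 60 N. Pads are 20 mm wide; open, the fingers measure 115 mm over their backs; the gripper's body (75 mm by 178 mm) begins 61 mm behind the grasp point.
Start: joints at [-1.265, 0.423, 1.63, -0, 1.089, -0.019], TCP at [199.467, -592.299, 302.675] pointing down, gripper open.
Joint ranges: [-3, 3], [-0.9, 2.11], [0.09, 2.58], [-1.31, 4.45], [0.11, 2.69], [-2.54, 2.54]. Speed limits (rad/s): [2.39, 2.39, 3.01, 3.14, 3.14, 3.14].

## Interface

Orientations are given as a rotation vector (axis times angle).
In Python, from workcell import readout, vision, close_job gives the robot as it stands.
- The arm moves only by the tool servo_tool, never from a script. Its argument "plan" is a list that holds one entry, the list of rows, each a list of 7 numbers: the gripper command: -1 is fully open, 1 is shut, values between are in proportion, then the shift along the world's x, y, z in units of 40 mm (1.0 is 40 mm), then the turn, a rotation vector about the world's x, y, z in units of 5 degrees (1.0 is 5 degrees). A call has 1 to 5 rows; each row shifts and turns the commanded pose from where the row before left it; what a row does not reach is not made up. A row lasts 1/12 s, in which the tool goes at most 41.7 mm and 7.16 degrees, less where a joint would pass 70% of its speed; a pose out of reach is approached as far as the arm can. A call is refused whole if a number of a shift passes 1 or a number of a turn 1, either way. A call with a gripper value outside its range is refused whole. The fingers move at their own pace and stop on an object; the grip force is fixed at half the most. Time passes only in rows, so rows that do not move let the fingers close. It gives the time, the measured TCP pose, the force, the opening and the grip force at its end, in the units of the state.
- readout.get_obs(): the state, without advancing time (a new reading comes with each control period).
- vision.get_image(name): name is "scene" or "top"; returns the picture (480x640x3 uint8, red, green, blue); there is no depth.
- vision.camera_params(name): a dict with "fx", "fy", "cx", "cy" (pixels), "rvec" (rotation vector, rad) and "tvec" (3), from world to camera coordinates, as OpenCV has them. Camera axes: x right, y down, z forward; pixel columns grow to the right and rows downward; lengths in mm; the calibration is good to about 2 mm. A picture is of the moment at which its call begins. camera_params takes no time and is no camera call.
- close_job(): hands the job in; it is judged then, once.
The state is a dict: "t": time; "qpos": joint angles; "qvel": joint speeds; "joint_torque": joint torques, N m; "ee_pos": TCP position; "orientation": TCP orientation; "ft_force": force on the tool from outside, world axes, zero at the start; "moment": the same for the moment, N m; "width": finger opening in mm; "grasp_force": force on a finger pad.
Only numpy, scipy, OpenCV 4.12 (cv2) and the standard library are available. Lean on these libraries where they do the work, as an engineer would, in place of code of your own. Each camera call takes 0.05 s, during which the arm holds its last target. There are 200 camera calls.

## Task

Load the label roll into the dispenser: take the loose axle by its orange handle, thread its rod through the bore of the roll on the wire cradle from the open end, and keep pushing along the rails until the collar presses the roll firmly, with about 10 N (never more than 15 N), against the sprung end stop. Then, without touching the roll with the fingers, lift it out on the axle with its rod kept level, carry it to the dispenser, lower the axle gently into the two open slots (neck in the orange cheek, roll between the cheeks) and only then let go. Leave the mouse, earphone case, marker and white bottle where they are.

Things in the scene. Friction and masses are not known exactly. Their poses are not given: they have to be found in the camera images.
- axle: Loose axle, 142 mm long, 60 g. Origin on its centre line at the collar's front face; x along the rod to its rounded nose, z up. Along x: orange handle -72 to -28 (18 mm wide in y, 24 high in z, flat sides), steel neck to -6 (11 mm diameter), orange collar to 0 (24 mm diameter), steel rod to 70 (11 mm diameter, nose rounded from 63). It starts lying on the desk, origin 12 mm above it.
- axle_grip (a point): Middle of the axle's handle, on the centre line, at axle x = -50 mm: a good place to grip from above. Neither it nor anything round it is in the way of the fingers when the axle lies on the desk.
- roll: White paper label roll, 64 mm diameter, 40 mm wide, 80 to 145 g (not reported), with a through bore of 14 mm diameter. Origin at its centre, x along the bore, at the start parallel to the cradle's x. It stands on its rim on the cradle's two rails, bore level and 45 mm above the desk, and slides along the rails when pushed. Home against the collar its centre is at axle x = 20 mm.
- cradle: Fixed wire cradle: black base 60 mm wide, 6 thick, from x = -45 to 130 mm; two steel rails along x at y = +-18 mm, tops 18 mm above the desk. Origin on the desk under the roll (roll starts within 5 mm of it along x). x points from the open end, where the rod enters, to the grey end stop.
- cradle_axis (a point): Point on the line of the bore, 45 mm up at cradle x = 50 mm, near the end stop. The stop's pad starts 13 to 67 mm beyond the roll's far face; where is not reported: feel for it. The pad is a black U, open upward, with a 34 mm wide gap for the rod, prongs to 57 mm and grey posts behind to 63 mm above the desk. It is sprung: it gives 0.33 mm per newton, at most 10 mm.
- dispenser: Fixed label dispenser: grey base 92x100 mm, 8 thick, with two cheeks 6 mm thick across x, each with an upward-open slot at y = 0, 14 mm wide, floor 44.5 mm above the desk, mouth flared up to 75 mm. Origin on the desk. The seated axle's x points along the dispenser's x, its origin at x = 0 (about 5 mm play), y = 0, z = 50 mm. A tear bar stands at y = 50 mm, 26 mm high.
- orange_slot (a point): Centre of the seated neck in the slot of the orange cheek (dispenser x = -17 to -11 mm), 50 mm above the desk. This cheek takes the neck between handle and collar; the handle stays outside it.
- grey_slot (a point): Centre of the seated rod in the slot of the grey cheek (dispenser x = 48 to 54 mm), 50 mm above the desk. This cheek takes the bare rod beyond the roll.
- computer_mouse: Bystander: dark computer mouse, 113x63x37 mm. Leave it alone.
- earphone_case: Bystander: black earphone case, 47x58x24 mm. Leave it alone.
- marker_pen: Bystander: grey and black marker pen, 15x125x16 mm, lying. Leave it alone.
- spray_bottle: Bystander: white bottle standing upright, 67 mm diameter, 219 mm tall. Leave it alone.
Not all that is in view belongs to the job. Leave any yellow look-alike of the axle alone. What is shaped like the roll but green is not meant.

How it is judged:
By the outcome, as a careful person would: the job done as asked, in the order asked, and still so for the second after the job is handed in, with the robot touching nothing.
It also fails if it takes over 72 s, if anything falls off the work surface, if the arm or the gripper's body presses on something with over 40 N, if the wrist force passes 120 N, or if a joint passes its speed limit or range.

## Working session

There is one attempt and no reset: what is moved stays moved. The work goes in short steps, Python scripts to look and compute and a tool call to move; the robot and the scene stay as the last step left them, time stands still between calls to the robot, and variables do not carry over. Pictures are saved under pics/ and viewed, at most 10 in all, crops included, and the job is handed in when it is done.

Besides the shell and the picture viewer there is one more tool, called as name(argument=value, ...) on one line, values as JSON. servo_tool: Moves the arm, as the interface text tells. Its arguments: {"type":"object","properties":{"plan":{"type":"array"}},"required":["plan"]}

```bash
mkdir -p pics
cat > h.py <<'E'
import numpy as np, cv2
from workcell import readout, vision
def cam(n):
    p=vision.camera_params(n); K=np.array([[p['fx'],0,p['cx']],[0,p['fy'],p['cy']],[0,0,1]],float)
    R=cv2.Rodrigues(np.array(p['rvec'],float))[0]; return K,R,np.array(p['tvec'],float).ravel()
def ray(n,uv):
    K,R,t=cam(n); d=R.T@np.linalg.inv(K)@np.array([uv[0],uv[1],1.]); return -R.T@t,d
def onz(n,uv,z):
    c,d=ray(n,uv); return c+d*(z-c[2])/d[2]
def proj(n,P):
    K,R,t=cam(n); q=(R@np.atleast_2d(P).T).T+t; q=(K@q.T).T; return q[:,:2]/q[:,2:]
def snap(n,f):
    im=vision.get_image(n); cv2.imwrite(f,im[:,:,::-1]); return im
E
python3 - <<'E'
from h import *
for n in('scene','top'):
    snap(n,f'pics/{n}0.png'); K,R,t=cam(n); print(n,K[0,0],(-R.T@t).round(),R[2].round(2))
print(readout.get_obs())
E
```

```text
scene 472.60351217817083 [ 53. 452. 704.] [ 0.54 -0.46 -0.71]
top 517.0864831044933 [ 344.   -6. 1393.] [ 0.16  0.01 -0.99]
{'t': 0.1, 'qpos': array([-1.26496763e+00,  4.23768602e-01,  1.63064279e+00,  3.68614064e-06,
        1.08858369e+00, -1.90009756e-02]), 'qvel': array([ 0.00089133, -0.00055669, -0.00226833, -0.00022302,  0.00078554,
       -0.00036533]), 'joint_torque': array([-2.06833480e-03, -5.45613456e+01, -2.74324197e+01,  6.45256997e-02,
        1.88631151e-02, -3.10289317e-05]), 'ee_pos': array([ 199.36894817, -591.91893115,  301.96525882]), 'orientation': array([-3.09887848e+00, -5.07773793e-01,  3.09636258e-04]), 'ft_force': array([-0.59874741,  0.30103633, -0.67027241]), 'moment': array([ 0.00780821,  0.00212616, -0.00192864]), 'grasp_force': 0.0, 'width': 88.23172281745858}
```

View pics/scene0.png

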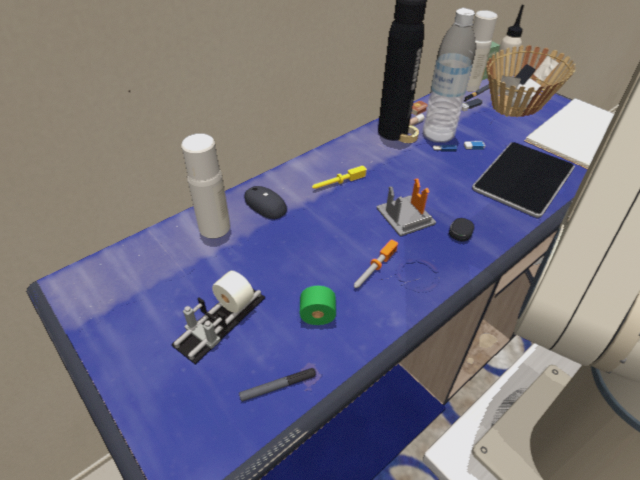

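View pics/top0.png

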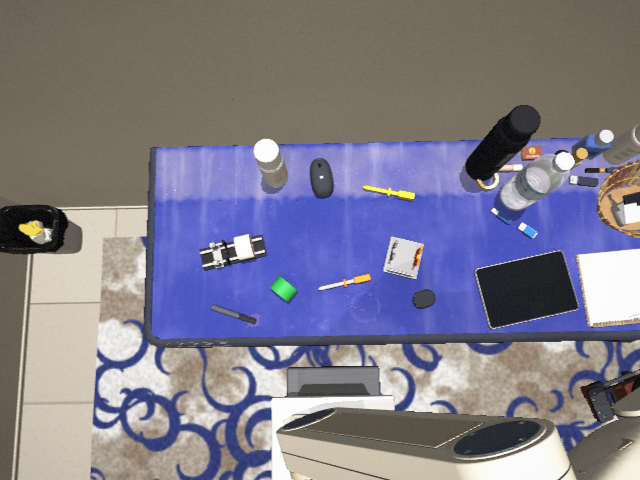

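The axle candidates are orange with a steel rod (top 345,283; scene 377,265) and yellow (top 390,192), so I take the orange one. The roll candidates are white on the cradle (top 243,247; scene 233,292) and green (top 284,290), so I take the white one. I'll confirm both in one crop.

Run:
```python
from h import *
t=cv2.imread('pics/top0.png'); s=cv2.imread('pics/scene0.png')
a=cv2.resize(t[225:310,190:440],(800,272),interpolation=cv2.INTER_CUBIC)
b=cv2.resize(s[170:360,165:440],(463,320),interpolation=cv2.INTER_CUBIC)
c=cv2.resize(s[255:360,165:275],(335,320),interpolation=cv2.INTER_CUBIC)
cv2.imwrite('pics/crop.png',np.vstack([a,np.hstack([b,c,np.zeros((320,2,3),np.uint8)])]))
for n,im in(('top',t),('scene',s)):
    h=cv2.cvtColor(im,cv2.COLOR_BGR2HSV)
    for nm,lo,hi in(('orange',(5,170,110),(17,255,255)),('white',(0,0,120),(180,70,255))):
        m=cv2.inRange(h,lo,hi)
        k,l,st,ce=cv2.connectedComponentsWithStats(m)
        for i in range(1,k):
            x,y=ce[i]
            if st[i,4]>=12 and (190<x<440 and 225<y<310 if n=='top' else 165<x<440 and 170<y<360): print(n,nm,ce[i].round(1),st[i])
```

```text
top orange [417.8 255.7] [415 247   7  18  38]
top white [192.  229.5] [   17    10   492   470 60194]
top white [243.8 247. ] [227 234  38  27 513]
top white [401.9 257.2] [ 383  236   41   43 1099]
top white [214.6 254.3] [200 242  26  25 283]
top white [420.2 256.2] [419 253   3   8  12]
top white [349.7 281.1] [346 279   8   5  33]
top white [330.8 285.4] [318 281  26   9 105]
scene orange [418.7 197.4] [412 179  16  34 267]
scene orange [388.6 250.1] [381 241  16  20  94]
scene orange [376.8 263.1] [372 260   9   9  34]
scene white [327.7 188.6] [325 187   6   4  15]
scene white [391.9 190.1] [390 186   4   9  18]
scene white [265.2 193.9] [263 193   5   3  12]
scene white [405.3 214.5] [377 195  59  39 753]
scene white [232.8 216. ] [226 197  16  32 183]
scene white [393.4 202.1] [392 200   4   5  12]
scene white [178.  245.1] [174 241   9   8  46]
scene white [226.6 241.9] [223 240   7   5  17]
scene white [380.7 257.7] [377 255   8   7  39]
scene white [175.3 263.7] [169 261  11   6  36]
scene white [364.8 274.9] [354 263  23  25 176]
scene white [232.6 292.4] [ 208  270   53   53 1296]
scene white [190.8 308.9] [183 304  19  11 102]
scene white [197.7 333.2] [174 316  48  41 550]
scene white [217.6 328.9] [215 326   7   7  31]
scene white [216.8 338.8] [214 337   6   6  12]
```

View pics/crop.png

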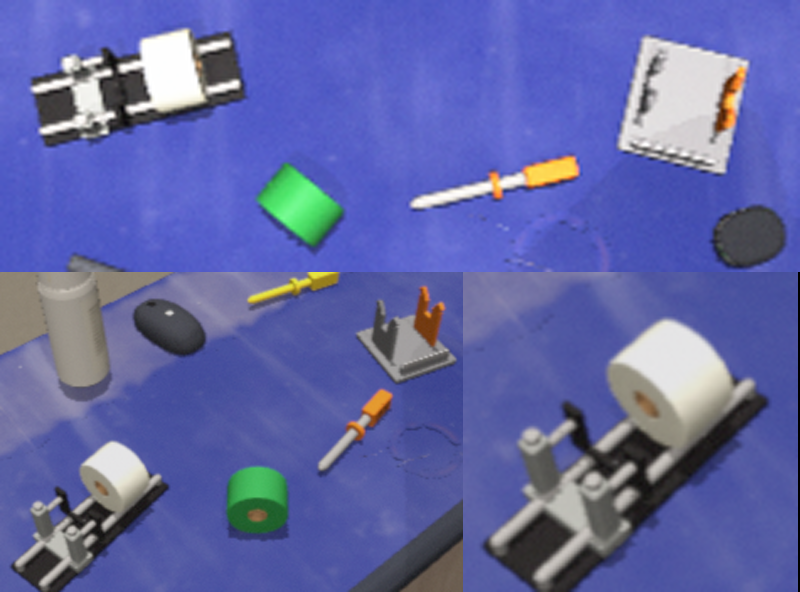

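The crop confirms the choice. The orange and steel axle (crop 415–578, 160–207) has its nose left. The white roll sits on the cradle with the open end on the right, and the dispenser's orange cheek is on the right, so all three x axes point roughly along +y. Next I measure their poses.

```bash
cat > meas.py <<'E'
from h import *
def comp(n,im,seed):
    h=cv2.cvtColor(im,cv2.COLOR_BGR2HSV)
    m=cv2.bitwise_not(cv2.inRange(h,(105,110,60),(130,255,255)))
    m=cv2.morphologyEx(m,cv2.MORPH_CLOSE,np.ones((3,3),np.uint8))
    k,l=cv2.connectedComponents(m,connectivity=4); return (l==l[seed[1],seed[0]])&(l>0),h
E
python3 - <<'E'
from meas import *
T=cv2.imread('pics/top0.png'); S=cv2.imread('pics/scene0.png')
for n,im,seed in(('top',T,(362,280)),('scene',S,(388,249))):
    m,h=comp(n,im,seed); ys,xs=np.nonzero(m)
    W=np.array([onz(n,(x,y),12) for x,y in zip(xs,ys)])[:,:2]
    c=W.mean(0); d=np.linalg.svd(W-c,full_matrices=0)[2][0]; d*=np.sign(d[1])
    a=(W-c)@d; b=(W-c)@[-d[1],d[0]]
    print(n,'axle n',len(W),'tail',(c+a.min()*d).round(1),'nose',(c+a.max()*d).round(1),'len',np.ptp(a).round(1),'dir deg',np.degrees(np.arctan2(d[1],d[0])).round(2),'wid',np.ptp(b).round(1))
    o=(h[ys,xs,0]<20)&(h[ys,xs,1]>140)
    hist,e=np.histogram(a[o],bins=np.arange(-80,80,4)); print(list(zip(e[:-1][hist>0].astype(int),hist[hist>0])))
for nm,seed,z in(('cradle',(210,262),6),('disp',(400,270),8)):
    m,h=comp('top',T,seed); mm=m.astype(np.uint8)
    cs=cv2.findContours(mm,cv2.RETR_EXTERNAL,cv2.CHAIN_APPROX_NONE)[0]; c=max(cs,key=cv2.contourArea)
    P=np.array([onz('top',p[0],z)[:2] for p in c],np.float32)
    r=cv2.minAreaRect(P); print(nm,mm.sum(),r, cv2.boxPoints(r).round(1).tolist())
    print(cv2.approxPolyDP(cv2.convexHull(c),2,True)[:,0].tolist())
E
```

```text
top axle n 325 tail [ 460.9 -108.5] nose [431.   31.4] len 143.1 dir deg 102.07 wid 24.5
[(np.int64(-64), np.int64(2)), (np.int64(-60), np.int64(2)), (np.int64(-56), np.int64(3)), (np.int64(-52), np.int64(1)), (np.int64(-48), np.int64(2)), (np.int64(-44), np.int64(2)), (np.int64(-40), np.int64(2)), (np.int64(-36), np.int64(1)), (np.int64(-32), np.int64(3)), (np.int64(-28), np.int64(2)), (np.int64(-24), np.int64(3)), (np.int64(-20), np.int64(3)), (np.int64(4), np.int64(9)), (np.int64(8), np.int64(7))]
scene axle n 633 tail [ 463.7 -118.4] nose [428.9  32.9] len 155.2 dir deg 102.93 wid 30.2
[(np.int64(-68), np.int64(9)), (np.int64(-64), np.int64(10)), (np.int64(-60), np.int64(12)), (np.int64(-56), np.int64(15)), (np.int64(-52), np.int64(15)), (np.int64(-48), np.int64(15)), (np.int64(-44), np.int64(15)), (np.int64(-40), np.int64(20)), (np.int64(-36), np.int64(15)), (np.int64(-32), np.int64(14)), (np.int64(-28), np.int64(19)), (np.int64(-24), np.int64(9)), (np.int64(-20), np.int64(6)), (np.int64(-16), np.int64(4)), (np.int64(-12), np.int64(3)), (np.int64(-4), np.int64(2)), (np.int64(0), np.int64(14)), (np.int64(4), np.int64(14)), (np.int64(8), np.int64(9)), (np.int64(12), np.int64(5)), (np.int64(16), np.int64(3))]
cradle 1538 ((538.3282470703125, 263.5262145996094), (74.75004577636719, 176.25157165527344), 12.361112594604492) [[483.0, 341.6000061035156], [520.7000122070312, 169.39999389648438], [593.7000122070312, 185.39999389648438], [556.0, 357.6000061035156]]
[[261, 235], [265, 255], [205, 270], [202, 266], [199, 252], [210, 242], [244, 234]]
disp 1302 ((511.2937927246094, -199.10369873046875), (93.67020416259766, 100.96844482421875), 74.75697326660156) [[450.29998779296875, -231.0], [547.7000122070312, -257.6000061035156], [572.2999877929688, -167.1999969482422], [474.8999938964844, -140.60000610351562]]
[[391, 236], [424, 244], [415, 279], [383, 271]]
```

Run:
```python
from meas import *
T=cv2.imread('pics/top0.png'); S=cv2.imread('pics/scene0.png')
m,h=comp('top',T,(210,262)); c=max(cv2.findContours(m.astype(np.uint8),0,cv2.CHAIN_APPROX_NONE)[0],key=cv2.contourArea)[:,0].astype(float)
def fit(n,c,p,q,z,off=.5,tol=2.0,trim=4):
    p,q=np.array(p,float),np.array(q,float); L=np.linalg.norm(q-p); u=(q-p)/L; nn=np.array([-u[1],u[0]])
    s=(c-p)@u; e=(c-p)@nn; k=(s>trim)&(s<L-trim)&(abs(e)<tol)
    W=np.array([onz(n,x,z)[:2] for x in c[k]],np.float32); f=cv2.fitLine(W,cv2.DIST_HUBER,0,.01,.01).ravel()
    print(n,'line pt',f[2:].round(1),'deg',np.degrees(np.arctan2(f[1],f[0])).round(2)%180,k.sum()); return f
print('near long edge'); f=fit('top',c,(265,255),(205,270),3)
print('open end edge'); g=fit('top',c,(261,235),(265,255),6,trim=2)
ms,hs=comp('scene',S,(233,292)); cs=max(cv2.findContours(ms.astype(np.uint8),0,cv2.CHAIN_APPROX_NONE)[0],key=cv2.contourArea)
print(cv2.approxPolyDP(cv2.convexHull(cs),2,True)[:,0].tolist())
# bore far face in scene: brown mask
sub=cv2.inRange(hs,(5,60,40),(25,255,230)); ys,xs=np.nonzero(sub[280:315,210:250]); print('brown scene',len(xs),xs.mean()+210,ys.mean()+280,onz('scene',(xs.mean()+210,ys.mean()+280),45))
w=cv2.inRange(h,(0,0,120),(180,70,255)); k,l,st,ce=cv2.connectedComponentsWithStats(w[228:268,228:268])
i=1+np.argmax(st[1:,4]); ys,xs=np.nonzero(l==i); W=np.array([onz('top',(x+228,y+228),70)[:2] for x,y in zip(xs,ys)],np.float32); print('roll top rect',cv2.minAreaRect(W))
```

```text
near long edge
top line pt [507.2 252.8] deg 103.34 53
open end edge
top line pt [553.6 177.7] deg 12.06 16
[[639, 0], [639, 479], [0, 479], [0, 0]]
brown scene 45 224.77777777777777 297.9555555555556 [538.26812702 242.28235744  45.        ]
roll top rect ((540.2553100585938, 217.793701171875), (62.6519775390625, 93.0617446899414), 12.836427688598633)
```

servo_tool(plan=[[[-1, 0.378, 0.743, -0.2, 0, 0, 1], [-1, 0.378, 0.743, -0.2, 0, 0, 1], [-1, 0.378, 0.743, -0.2, 0, 0, 1], [-1, 0.378, 0.743, -0.2, 0, 0, 1], [-1, 0.378, 0.743, -0.2, 0, 0, 1]]])

```text
t: 0.52
ee_pos: [275.3, -442.1, 262.1]
orientation: [-2.914, -1.172, 0.0]
ft_force: [0.0, -0.0, 0.8]
width: 88.0
grasp_force: 0.0
```

servo_tool(plan=[[[-1, 0.378, 0.743, -0.2, 0, 0, 1], [-1, 0.378, 0.743, -0.2, 0, 0, 1], [-1, 0.378, 0.743, -0.2, 0, 0, 1], [-1, 0.378, 0.743, -0.2, 0, 0, 1], [-1, 0.378, 0.743, -0.2, 0, 0, 1]]])

```text
t: 0.93
ee_pos: [351.0, -293.5, 222.3]
orientation: [-2.591, -1.776, -0.0]
ft_force: [0.6, -1.1, 0.1]
width: 87.6
grasp_force: 0.0
```

servo_tool(plan=[[[-1, 0.378, 0.743, -0.2, 0, 0, 1], [-1, 0.378, 0.743, -0.2, 0, 0, 1], [-1, 0.378, 0.743, -0.2, 0, 0, 1], [-1, 0.378, 0.743, -0.2, 0, 0, 1], [-1, 0.378, 0.743, -0.2, 0, 0, 1]]])

```text
t: 1.35
ee_pos: [426.6, -144.9, 182.2]
orientation: [-2.145, -2.295, 0.0]
ft_force: [0.7, -0.8, -0.3]
width: 87.8
grasp_force: 0.0
```

servo_tool(plan=[[[-1, 0.378, 0.743, -0.2, 0, 0, 1], [-1, 0.378, 0.743, -0.2, 0, 0, 0.74], [-1, 0, 0, 0, 0, 0, 0], [-1, 0, 0, 0, 0, 0, 0]]])

```text
t: 1.68
ee_pos: [456.6, -85.7, 166.1]
orientation: [-1.966, -2.449, 0.001]
ft_force: [-0.9, -0.5, -0.1]
width: 87.7
grasp_force: 0.0
```

servo_tool(plan=[[[-1, 0, 0, -0.6, 0, 0, 0], [-1, 0, 0, -0.6, 0, 0, 0], [-1, 0, 0, -0.5, 0, 0, 0], [-1, 0, 0, -0.34, 0, 0, 0], [-1, 0, 0, 0, 0, 0, 0]]])

```text
t: 2.1
ee_pos: [454.6, -88.0, 83.2]
orientation: [-1.971, -2.441, 0.003]
ft_force: [-1.1, -0.4, -0.1]
width: 88.0
grasp_force: 0.0
```

servo_tool(plan=[[[1, 0, 0, 0, 0, 0, 0], [1, 0, 0, 0, 0, 0, 0], [1, 0, 0, 0, 0, 0, 0], [1, 0, 0, 0, 0, 0, 0], [1, 0, 0, 0, 0, 0, 0]]])

```text
t: 2.52
ee_pos: [456.9, -87.2, 85.9]
orientation: [1.97, 2.446, 0.001]
ft_force: [-0.2, 0.3, -0.1]
width: 58.0
grasp_force: 0.0
```

servo_tool(plan=[[[1, 0, 0, 0, 0, 0, 0], [1, 0, 0, 0, 0, 0, 0], [1, 0, 0, 0, 0, 0, 0]]])

```text
t: 2.77
ee_pos: [456.6, -87.0, 85.3]
orientation: [1.97, 2.447, 0.0]
ft_force: [0.3, 0.6, 1.2]
width: 37.9
grasp_force: 0.0
```

servo_tool(plan=[[[1, 0, 0, 0, 0, 0, 0], [1, 0, 0, 0, 0, 0, 0], [1, 0, 0, 0, 0, 0, 0], [1, 0, 0, 0, 0, 0, 0], [1, 0, 0, 0, 0, 0, 0]]])

```text
t: 3.18
ee_pos: [456.5, -87.0, 85.0]
orientation: [-1.97, -2.447, 0.0]
ft_force: [0.9, 0.1, -0.1]
width: 18.2
grasp_force: 30.0
```

servo_tool(plan=[[[1, 0, 0, 0.4, 0, 0, 0], [1, 0, 0, 0.4, 0, 0, 0], [1, 0, 0, 0.2, 0, 0, 0], [1, 0, 0, 0, 0, 0, 0], [1, 0, 0, 0, 0, 0, 0]]])

```text
t: 3.6
ee_pos: [456.7, -87.1, 125.3]
orientation: [1.97, 2.446, 0.001]
ft_force: [0.1, -0.4, -1.3]
width: 17.7
grasp_force: 30.0
```

Run:
```python
from meas import *
o=readout.get_obs(); print(o['ee_pos'],o['ft_force'],o['moment'],o['width'],o['grasp_force'])
t=snap('top','pics/top1.png')[:,:,::-1]; s=snap('scene','pics/scene1.png')[:,:,::-1]
a=cv2.resize(t[225:325,270:430],(800,500),interpolation=cv2.INTER_CUBIC)[:260+40]
b=cv2.resize(s[160:310,320:440],(240*1,300)); 
a=cv2.resize(t[235:325,280:430],(500,300),interpolation=cv2.INTER_CUBIC)
cv2.imwrite('pics/crop1.png',np.hstack([a,b]))
```

```text
[456.71769869 -87.11325714 125.26280683] [ 0.06794975 -0.40696207 -1.27323819] [-0.02873704 -0.12172735  0.00536841] 17.66751020628716 29.99811351299286
```

View pics/crop1.png

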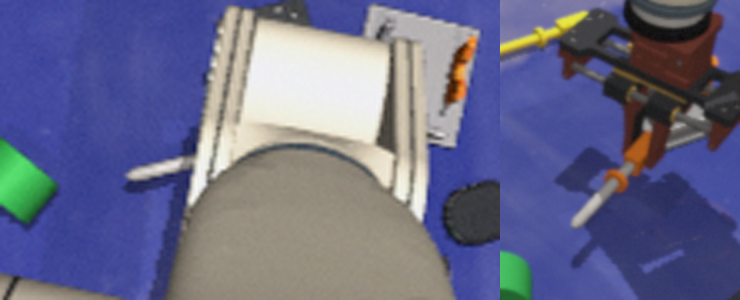

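servo_tool(plan=[[[1, 0.6, 0.1, 0.3, 0, 0, 0], [1, 0.6, 0.35, 0.2, 0, 0, 0], [1, 0.6, 0.5, 0.12, 0, 0, 0], [1, 0.5, 0.6, 0, 0, 0, 0.1], [1, 0.4, 0.6, 0, 0, 0, 0]]])

```text
t: 4.12
ee_pos: [566.0, -0.3, 149.5]
orientation: [1.96, 2.455, 0.001]
ft_force: [0.7, 0.2, -0.3]
width: 17.7
grasp_force: 30.0
```

servo_tool(plan=[[[1, 0.23, 0.6, 0, 0, 0, 0], [1, 0.2, 0.5, 0, 0, 0, 0], [1, 0, 0.3, 0, 0, 0, 0], [1, 0, 0, -0.4, 0, 0, 0], [1, 0, 0, 0, 0, 0, 0]]])

```text
t: 4.53
ee_pos: [579.7, 55.5, 131.3]
orientation: [-1.956, -2.454, 0.005]
ft_force: [-1.2, 0.4, -1.1]
width: 17.8
grasp_force: 30.0
```

Run:
```python
from meas import *
o=readout.get_obs(); p=o['ee_pos'];print(p,o['orientation'],o['ft_force'])
s=snap('scene','pics/scene2.png')[:,:,::-1]
th=np.radians(102.8); u=np.array([np.cos(th),np.sin(th),0])
print('expected nose',proj('scene',p+[0,0,-73]+120*u),'collar',proj('scene',p+[0,0,-73]+50*u))
print('bore pred',proj('scene',[[539.6,240.2,45]]))
cv2.imwrite('pics/crop2.png',cv2.resize(s[200:350,160:360],(800,600),interpolation=cv2.INTER_CUBIC))
```

```text
[579.73163154  55.46894297 131.25325481] [-1.95586211 -2.45429227  0.00504849] [-1.21396511  0.37073108 -1.10467844]
expected nose [[252.40185881 268.62670582]] collar [[277.57651102 246.44069666]]
bore pred [[225.38465657 296.87586622]]
```

View pics/crop2.png

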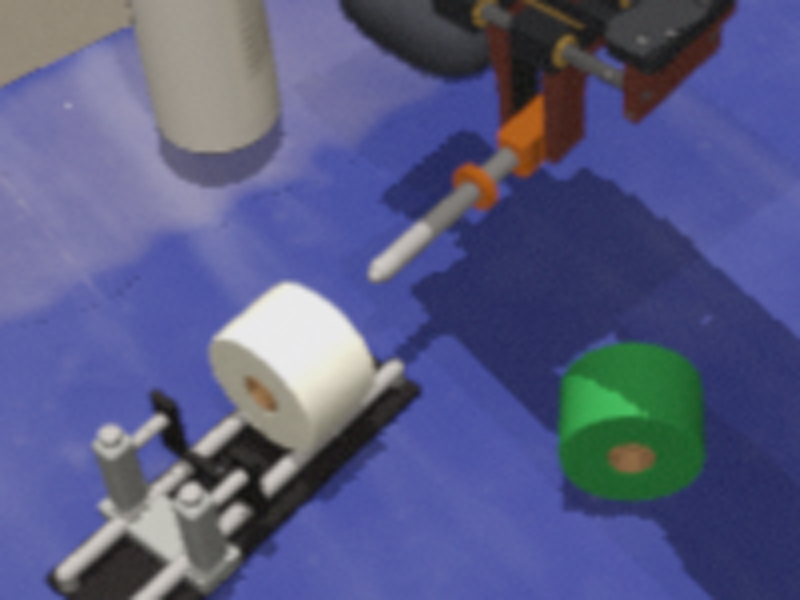

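The axle is held level. The nose in the crop at (370,275) falls on its predicted pixel, and the bore's far rim is at crop (261,394). I'll lower to bore height, settle, then re-read.

servo_tool(plan=[[[1, 0, 0, -0.2, 0, 0, 0], [1, 0, 0, -0.2, 0, 0, 0], [1, 0, 0, 0, 0, 0, 0], [1, 0, 0, 0, 0, 0, 0], [1, 0, 0, 0, 0, 0, 0]]])

```text
t: 5.0
ee_pos: [581.7, 54.6, 117.9]
orientation: [-1.96, -2.455, 0.0]
ft_force: [0.3, -0.1, -0.7]
width: 18.0
grasp_force: 30.0
```

Run:
```python
from meas import *
P=[];
for i in range(2):
    s=snap('scene','pics/scene3.png')[:,:,::-1]; o=readout.get_obs(); P.append(o['ee_pos']); 
print(P,o['orientation'],o['ft_force'],o['moment'])
p=P[-1]
# rod/nose pixels: light grey vs blue between roll and collar
h=cv2.cvtColor(np.ascontiguousarray(s),cv2.COLOR_BGR2HSV); m=cv2.bitwise_not(cv2.inRange(h,(105,90,40),(130,255,255)))
th=np.radians(102.9); u=np.array([np.cos(th),np.sin(th),0]); A=p-[0,0,73]
q=proj('scene',[A+x*u for x in(50,60,120)]); print(q)
d=(q[2]-q[1])/np.linalg.norm(q[2]-q[1]); nn=np.array([-d[1],d[0]])
ys,xs=np.nonzero(m); c=np.c_[xs,ys]-q[1]; a=c@d; e=c@nn; L=np.linalg.norm(q[2]-q[1])
for lo in np.arange(0,L+4,4):
    k=(a>=lo)&(a<lo+4)&(abs(e)<5); print(int(lo),k.sum(),e[k].mean().round(2) if k.any() else '')
# roll face outline: white comp
w=cv2.inRange(h,(0,0,100),(180,70,255))[262:330,205:268]; 
c=max(cv2.findContours(w,0,cv2.CHAIN_APPROX_NONE)[0],key=cv2.contourArea)[:,0]+[205,262]
O=np.array([543.6,220.6,45]); x=np.array([u[0],u[1],0]); y=np.array([-u[1],u[0],0]); z=np.array([0,0,1.])
t=np.linspace(0,2*np.pi,25)
for nm,sx in(('far',20),):
    E=proj('scene',[O+sx*x+32*(np.cos(k)*y+np.sin(k)*z) for k in t]); 
    print([(int(np.degrees(k)),round(float(cv2.pointPolygonTest(c.astype(np.float32).reshape(-1,1,2),(float(q[0]),float(q[1])),True)),1)) for k,q in zip(t,E)])
```

```text
[array([581.89266951,  54.6782286 , 118.11266463]), array([581.96244991,  54.75870228, 118.22860104])] [1.95984116e+00 2.45469152e+00 7.18922434e-04] [-0.36834768 -0.03812739 -0.77290625] [-0.05618302 -0.11011305  0.03386541]
[[277.53654317 250.35530163]
 [274.12647951 253.39538903]
 [252.72082473 272.47862848]]
0 26 -0.43
4 24 -0.17
8 27 -0.21
12 27 -0.12
16 26 0.16
20 27 -0.19
24 24 0.01
28 8 -0.31
32 0 
[(0, 3.5), (14, 6.6), (29, 10.6), (45, 14.4), (59, 14.8), (74, 12.0), (90, 7.6), (105, 4.4), (119, 1.7), (135, 0.1), (149, -0.2), (165, -0.0), (180, 0.6), (194, 0.7), (210, 1.1), (224, 1.0), (239, 2.1), (254, 0.8), (270, 1.0), (285, 0.8), (299, 1.4), (315, 1.7), (330, 1.0), (344, 1.7), (360, 3.5)]
```

servo_tool(plan=[[[1, -0.077, 0.19, 0, 0, 0, 0], [1, -0.055, 0.195, 0, 0, 0, 0], [1, -0.045, 0.195, 0, 0, 0, 0], [1, 0, 0, 0, 0, 0, 0], [1, 0, 0, 0, 0, 0, 0]]])

```text
t: 5.52
ee_pos: [574.4, 79.0, 117.9]
orientation: [1.958, 2.457, 0.0]
ft_force: [-0.3, -0.2, -1.1]
width: 17.9
grasp_force: 30.0
```

servo_tool(plan=[[[1, -0.0223, 0.0975, 0, 0, 0, 0], [1, -0.0223, 0.0975, 0, 0, 0, 0], [1, -0.0223, 0.0975, 0, 0, 0, 0], [1, 0, 0, 0, 0, 0, 0], [1, 0, 0, 0, 0, 0, 0]]])

```text
t: 5.93
ee_pos: [571.9, 90.1, 117.9]
orientation: [-1.959, -2.456, 0.0]
ft_force: [-0.4, -1.6, -1.1]
width: 18.2
grasp_force: 30.0
```

servo_tool(plan=[[[1, -0.0223, 0.0975, 0, 0, 0, 0], [1, -0.0223, 0.0975, 0, 0, 0, 0], [1, -0.0223, 0.0975, 0, 0, 0, 0], [1, 0, 0, 0, 0, 0, 0], [1, 0, 0, 0, 0, 0, 0]]])

```text
t: 6.35
ee_pos: [569.2, 101.8, 117.9]
orientation: [1.959, 2.456, 0.0]
ft_force: [-0.4, 0.5, -0.4]
width: 17.9
grasp_force: 30.0
```

Run:
```python
from meas import *
o=readout.get_obs(); print(o['ee_pos'],o['ft_force'],o['moment'])
s=snap('scene','pics/scene4.png')[:,:,::-1]; t=snap('top','pics/top4.png')[:,:,::-1]
cv2.imwrite('pics/crop4.png',np.hstack([cv2.resize(s[220:350,160:300],(431,400),interpolation=cv2.INTER_CUBIC),cv2.resize(t[220:290,190:254],(366,400),interpolation=cv2.INTER_CUBIC)]))
```

```text
[569.21503841 101.84699319 117.8897972 ] [-0.39037541  0.52878054 -0.37020173] [-0.01371392 -0.10266241 -0.02619898]
```

View pics/crop4.png

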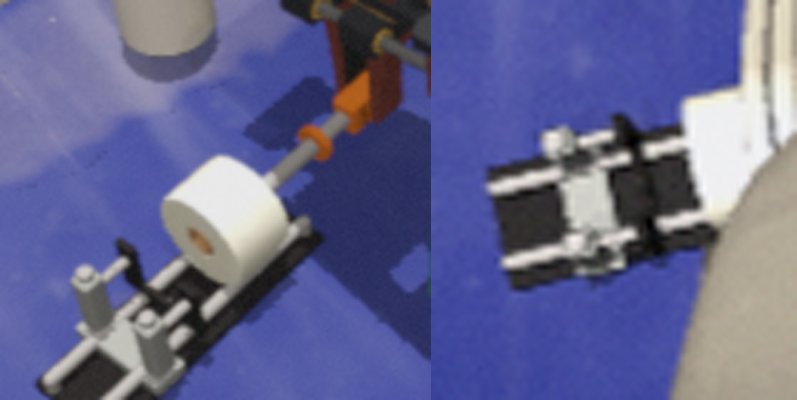

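The nose is about 15 mm inside the bore, the roll hasn't moved (far rim at crop 201,240), and the force is about 0. I keep pushing.

servo_tool(plan=[[[1, -0.0223, 0.0975, 0, 0, 0, 0], [1, -0.0223, 0.0975, 0, 0, 0, 0], [1, -0.0223, 0.0975, 0, 0, 0, 0], [1, -0.0223, 0.0975, 0, 0, 0, 0], [1, 0, 0, 0, 0, 0, 0]]])

```text
t: 6.87
ee_pos: [565.5, 117.9, 117.9]
orientation: [-1.959, -2.456, 0.0]
ft_force: [0.9, -0.7, -0.2]
width: 17.4
grasp_force: 30.0
```

servo_tool(plan=[[[1, -0.0223, 0.0975, 0, 0, 0, 0], [1, -0.0223, 0.0975, 0, 0, 0, 0], [1, -0.0223, 0.0975, 0, 0, 0, 0], [1, -0.0223, 0.0975, 0, 0, 0, 0], [1, 0, 0, 0, 0, 0, 0]]])

```text
t: 7.28
ee_pos: [561.9, 133.5, 117.9]
orientation: [-1.959, -2.456, -0.0]
ft_force: [-0.1, 0.5, -1.3]
width: 17.5
grasp_force: 30.0
```

servo_tool(plan=[[[1, -0.0223, 0.0975, 0, 0, 0, 0], [1, -0.0223, 0.0975, 0, 0, 0, 0], [1, -0.0223, 0.0975, 0, 0, 0, 0], [1, -0.0223, 0.0975, 0, 0, 0, 0], [1, 0, 0, 0, 0, 0, 0]]])

```text
t: 7.7
ee_pos: [558.4, 149.1, 117.9]
orientation: [-1.959, -2.456, -0.0]
ft_force: [-0.3, 0.6, -1.6]
width: 17.6
grasp_force: 30.0
```

Run:
```python
from meas import *
o=readout.get_obs(); print(o['ee_pos'],o['ft_force'],o['moment'])
s=snap('scene','pics/scene5.png')[:,:,::-1]
cv2.imwrite('pics/crop5.png',cv2.resize(s[220:350,160:300],(646,600),interpolation=cv2.INTER_CUBIC))
```

```text
[558.41515459 149.08475644 117.88806528] [-0.30344554  0.62508178 -1.61520632] [ 0.01320463 -0.11532875 -0.04138464]
```

View pics/crop5.png

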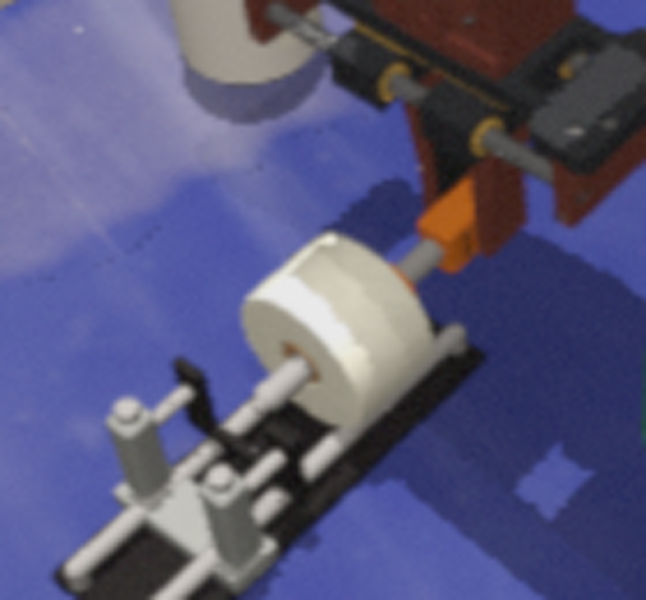

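The rod is through: the nose shows beyond the far face at crop (275,385), and the collar is almost at the roll. Next I estimate the pad position and the clearance to the bottle.

Run:
```python
from h import *
O=np.array([543.,220.5]); u=np.array([-.2233,.9748]); v=np.array([.9748,.2233])
for n,p,z in(('scene',(199.7,299.1),57),('top',(226.5,253),50),('scene',(213,232),0),('scene',(225,231),0),('top',(317,192),20)):
    w=onz(n,p,z)[:2]; print(n,p,w.round(),'s',((w-O)@u).round(1),'lat',((w-O)@v).round(1))
p=readout.get_obs()['ee_pos'][:2]; print('collar s',(p-O)@u+50,'lat',(p-O)@v)
```

```text
scene (199.7, 299.1) [555. 280.] s 55.6 lat 24.6
top (226.5, 253) [526. 269.] s 50.9 lat -5.4
scene (213, 232) [736. 153.] s -109.2 lat 173.4
scene (225, 231) [723. 132.] s -126.8 lat 155.4
top (317, 192) [693.  29.] s -219.9 lat 103.8
collar s -23.36652762918328 lat -0.9374927452208278
```

servo_tool(plan=[[[1, -0.0223, 0.0975, 0, 0, 0, 0], [1, -0.0223, 0.0975, 0, 0, 0, 0], [1, -0.0223, 0.0975, 0, 0, 0, 0], [1, 0, 0, 0, 0, 0, 0], [1, 0, 0, 0, 0, 0, 0]]])

```text
t: 8.17
ee_pos: [555.8, 160.3, 117.9]
orientation: [-1.959, -2.456, -0.0]
ft_force: [-1.0, 0.6, -0.7]
width: 17.7
grasp_force: 30.0
```

servo_tool(plan=[[[1, -0.0112, 0.0487, 0, 0, 0, 0], [1, -0.0112, 0.0487, 0, 0, 0, 0], [1, -0.0112, 0.0487, 0, 0, 0, 0], [1, 0, 0, 0, 0, 0, 0]]])

```text
t: 8.5
ee_pos: [554.5, 166.1, 117.9]
orientation: [-1.96, -2.455, -0.0]
ft_force: [-0.7, -1.3, -0.1]
width: 18.0
grasp_force: 30.0
```

Run:
```python
from h import *
o=readout.get_obs(); print(o['ee_pos'],o['ft_force'],o['moment'])
s=snap('scene','pics/scene6.png')[:,:,::-1]
cv2.imwrite('pics/crop6.png',cv2.resize(s[220:350,160:300],(646,600),interpolation=cv2.INTER_CUBIC))
```

```text
[554.48353835 166.1417615  117.87496888] [-0.68436972 -1.29973218 -0.10315934] [-0.08118098 -0.09112708  0.06910976]
```

View pics/crop6.png

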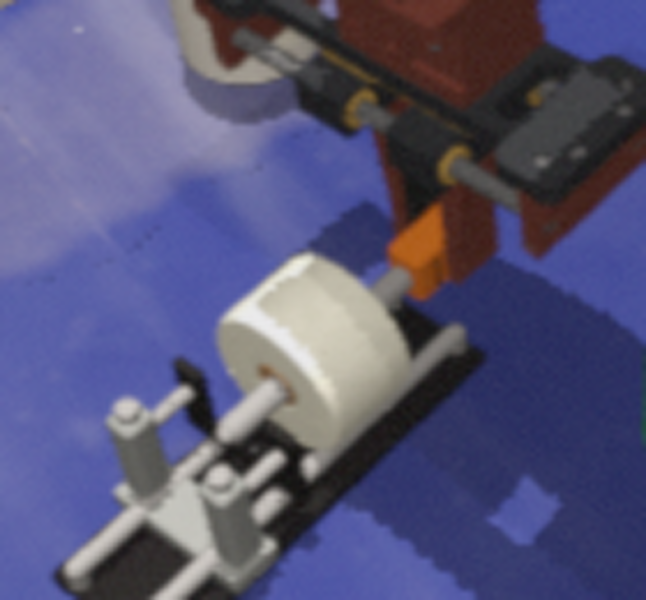

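The collar is now pushing the roll along the rails (far face about crop 270,380), and the pad prong at crop (190,390) is still about 12–15 mm ahead.

servo_tool(plan=[[[1, -0.0112, 0.0487, 0, 0, 0, 0], [1, -0.0112, 0.0487, 0, 0, 0, 0], [1, -0.0112, 0.0487, 0, 0, 0, 0], [1, 0, 0, 0, 0, 0, 0]]])

```text
t: 8.88
ee_pos: [553.1, 172.1, 117.9]
orientation: [-1.96, -2.455, -0.0]
ft_force: [0.6, 0.3, -1.2]
width: 18.0
grasp_force: 30.0
```

servo_tool(plan=[[[1, -0.0056, 0.0244, 0, 0, 0, 0], [1, -0.0056, 0.0244, 0, 0, 0, 0], [1, 0, 0, 0, 0, 0, 0]]])

```text
t: 9.13
ee_pos: [552.7, 173.8, 117.9]
orientation: [-1.96, -2.455, -0.0]
ft_force: [-0.2, -0.0, -0.7]
width: 18.0
grasp_force: 30.0
```

servo_tool(plan=[[[1, -0.0056, 0.0244, 0, 0, 0, 0], [1, -0.0056, 0.0244, 0, 0, 0, 0], [1, 0, 0, 0, 0, 0, 0]]])

```text
t: 9.38
ee_pos: [552.3, 175.8, 117.9]
orientation: [1.96, 2.455, 0.0]
ft_force: [0.4, -1.3, -0.6]
width: 17.8
grasp_force: 30.0
```

servo_tool(plan=[[[1, -0.0056, 0.0244, 0, 0, 0, 0], [1, -0.0056, 0.0244, 0, 0, 0, 0], [1, 0, 0, 0, 0, 0, 0]]])

```text
t: 9.63
ee_pos: [551.8, 177.7, 117.9]
orientation: [-1.96, -2.455, -0.0]
ft_force: [0.3, -0.3, -0.1]
width: 17.7
grasp_force: 30.0
```

servo_tool(plan=[[[1, -0.0056, 0.0244, 0, 0, 0, 0], [1, -0.0056, 0.0244, 0, 0, 0, 0], [1, 0, 0, 0, 0, 0, 0]]])

```text
t: 9.88
ee_pos: [551.4, 179.7, 117.9]
orientation: [-1.96, -2.455, -0.0]
ft_force: [0.7, -0.5, -0.5]
width: 17.4
grasp_force: 30.0
```

servo_tool(plan=[[[1, -0.0056, 0.0244, 0, 0, 0, 0], [1, -0.0056, 0.0244, 0, 0, 0, 0], [1, 0, 0, 0, 0, 0, 0]]])

```text
t: 10.13
ee_pos: [551.0, 181.7, 117.9]
orientation: [-1.96, -2.455, -0.0]
ft_force: [0.1, -0.4, -0.7]
width: 17.7
grasp_force: 30.0
```

servo_tool(plan=[[[1, -0.0056, 0.0244, 0, 0, 0, 0], [1, -0.0056, 0.0244, 0, 0, 0, 0], [1, 0, 0, 0, 0, 0, 0]]])

```text
t: 10.38
ee_pos: [550.5, 183.3, 117.9]
orientation: [1.959, 2.455, -0.0]
ft_force: [0.1, -3.1, 0.2]
width: 17.8
grasp_force: 30.0
```

servo_tool(plan=[[[1, -0.0056, 0.0244, 0, 0, 0, 0], [1, -0.0056, 0.0244, 0, 0, 0, 0], [1, 0, 0, 0, 0, 0, 0]]])

```text
t: 10.63
ee_pos: [550.2, 184.8, 117.9]
orientation: [1.959, 2.455, -0.001]
ft_force: [1.8, -6.2, 0.8]
width: 18.2
grasp_force: 30.0
```

servo_tool(plan=[[[1, -0.0056, 0.0244, 0, 0, 0, 0], [1, 0, 0, 0, 0, 0, 0], [1, 0, 0, 0, 0, 0, 0]]])

```text
t: 10.88
ee_pos: [550.0, 185.5, 117.9]
orientation: [1.959, 2.455, -0.001]
ft_force: [1.0, -9.5, 0.9]
width: 17.6
grasp_force: 30.0
```

Run:
```python
from h import *
F=[]
for i in range(5):
    vision.get_image('scene'); F.append(readout.get_obs()['ft_force']@[-.2233,.9748,0])
print(np.round(F,1),readout.get_obs()['moment'],readout.get_obs()['ee_pos'])
```

```text
[-9.1 -8.6 -9.1 -8.3 -8.2] [-1.39976903 -0.4145532  -0.02891892] [550.03052791 185.47012355 117.93356842]
```

servo_tool(plan=[[[1, -0.0034, 0.0146, 0, 0, 0, 0], [1, 0, 0, 0, 0, 0, 0], [1, 0, 0, 0, 0, 0, 0]]])

```text
t: 11.38
ee_pos: [550.0, 185.8, 118.0]
orientation: [1.959, 2.455, -0.002]
ft_force: [1.7, -10.4, 1.5]
width: 17.8
grasp_force: 30.0
```

Run:
```python
from h import *
F=[]
for i in range(5):
    s=snap('scene','pics/scene7.png'); F.append(readout.get_obs()['ft_force']@[-.2233,.9748,0])
o=readout.get_obs();print(np.round(F,1),o['ft_force'],o['moment'],o['ee_pos'],o['t'])
cv2.imwrite('pics/crop7.png',cv2.resize(s[220:350,160:300,::-1],(646,600),interpolation=cv2.INTER_CUBIC))
```

```text
[ -9.7 -10.7 -10.9  -9.8 -10. ] [ 2.05586966 -9.77975542  1.79054267] [-1.6993719  -0.46558441 -0.02100658] [549.96715989 185.82001378 117.95954304] 11.6333
```

View pics/crop7.png

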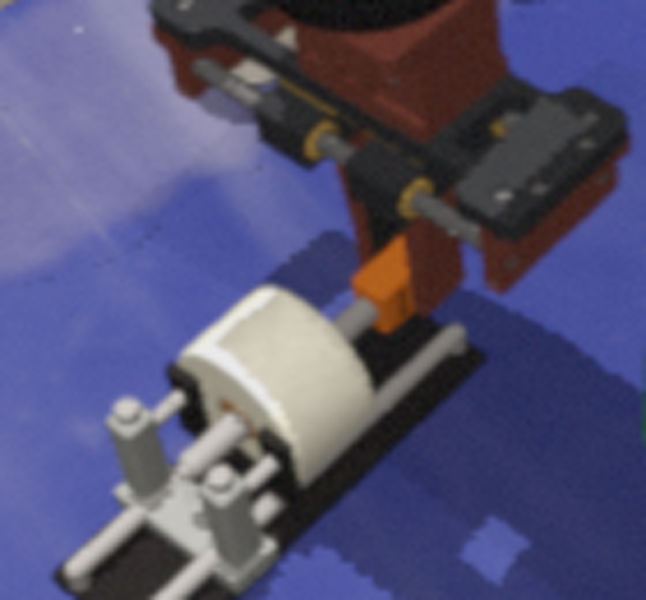

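Seated with about 10 N, with the pad pressed at crop (180,380) and (280,455). Next I relieve most of the spring load, then lift slowly.

servo_tool(plan=[[[1, 0.009, -0.039, 0, 0, 0, 0], [1, 0.008, -0.035, 0, 0, 0, 0], [1, 0, 0, 0, 0, 0, 0], [1, 0, 0, 0, 0, 0, 0]]])

```text
t: 11.97
ee_pos: [550.4, 183.6, 117.9]
orientation: [1.96, 2.455, -0.001]
ft_force: [1.5, -5.7, 0.9]
width: 17.9
grasp_force: 30.0
```

servo_tool(plan=[[[1, 0, 0, 0.03, 0, 0, 0], [1, 0, 0, 0.03, 0, 0, 0], [1, 0, 0, 0.03, 0, 0, 0], [1, 0, 0, 0.03, 0, 0, 0], [1, 0, 0, 0, 0, 0, 0]]])

```text
t: 12.38
ee_pos: [549.9, 183.7, 122.3]
orientation: [-1.959, -2.456, 0.002]
ft_force: [0.5, -5.0, -3.4]
width: 17.9
grasp_force: 30.0
```

servo_tool(plan=[[[1, 0, 0, 0.05, 0, 0, 0], [1, 0, 0, 0.05, 0, 0, 0], [1, 0, 0, 0.05, 0, 0, 0], [1, 0, 0, 0.05, 0, 0, 0], [1, 0, 0, 0, 0, 0, 0]]])

```text
t: 12.8
ee_pos: [550.0, 183.8, 130.6]
orientation: [-1.959, -2.455, 0.002]
ft_force: [0.4, -4.8, -3.7]
width: 17.8
grasp_force: 30.0
```

Run:
```python
from h import *
s=snap('scene','pics/scene8.png'); o=readout.get_obs(); print(o['ft_force'],o['moment'],o['ee_pos'],o['width'])
im=cv2.imread('pics/scene0.png'); h=cv2.cvtColor(im,cv2.COLOR_BGR2HSV)
for y in range(176,226): 
    r=''
    for x in range(380,436):
        H,S,V=h[y,x]; r+='o' if H<20 and S>120 else ('.' if S>110 and 100<H<135 else ('#' if V<110 else '+'))
    print(y,r)
```

```text
[ 0.43038689 -5.36326274 -3.10287657] [-1.20335442 -0.20967768  0.02523247] [549.8924085  183.80623312 130.50403332] 17.639484838792885
176 .....................................++.................
177 ...................................++++.................
178 .................................+++++++................
179 .................................++ooo++................
180 .................................+#ooo++................
181 ..................................+oooo++...............
182 ..................................+oooo++...............
183 .................................++oooo++...............
184 .................................++oooo++...............
185 .................................+ooooo++...............
186 .........++++...................++oooooo++..............
187 ........+#++++..................+#ooooo++....++++.......
188 ........+##+++..................+#ooooo++..+++++++......
189 ........+##+++..................+#ooooo++.+++ooo++......
190 ........+##+++.................+++ooooo+++++ooooo+......
191 ........+##+++.................++oooooo+++ooo
[... 1385 characters left out ...]
++++++++++++++++++++++++.....
215 ..##+++++##########+++++++++++++++++++++++##++++++++....
216 ...##+++++#########+++++++++++++++++++++++++#+++++++....
217 ....##+++++########++++++++++++++++++++++++++++++++++...
218 .....#++++++#######+++++++++++++++++++++++++++++###+++..
219 ......#++++++#####+++++++++++++++++++++++++++######++++.
220 ......##++++++####++++++++++++++++++++++++#########+++++
221 .......##++++++###+++++++++++++++++++++############+++++
222 ........##++++++#+++++++++++++++++++###############+++++
223 .........##++++++++++++++++++++++###############+++++##+
224 ..........#+++++++++++++++++++###############++++++####.
225 ...........#+++++++++++++++###############++++++#####...
```

servo_tool(plan=[[[1, 0.006, -0.025, 0, 0, 0, 0], [1, 0.006, -0.025, 0, 0, 0, 0], [1, 0, 0, 0, 0, 0, 0], [1, 0, 0, 0, 0, 0, 0]]])

```text
t: 13.18
ee_pos: [551.0, 182.4, 130.9]
orientation: [-1.96, -2.455, -0.001]
ft_force: [0.1, -0.8, -1.1]
width: 17.7
grasp_force: 30.0
```

Run:
```python
from h import *
o=readout.get_obs(); print(o['ft_force'],o['moment'],o['ee_pos'])
D=np.array([511.3,-199.1,0]); th=np.radians(74.8); x=np.array([np.cos(th),np.sin(th),0]); y=np.array([-x[1],x[0],0]); z=np.array([0,0,1.])
f=lambda a,b,c:D+a*x+b*y+c*z
for nm,p in(('oN',f(-11,0,44.5)),('gN',f(54,0,44.5)),('gN-in',f(48,0,44.5))): print(nm,proj('scene',p).round(1),proj('top',p).round(1))
for nm,uv,zz in(('oN',(420.5,194.5),44.5),('gN',(394.5,203.5),44.5),('ot1',(417.5,178),75),('ot2',(426.8,188),75),('gt1',(391.5,186.5),75),('gt2',(398.5,197),75)):
    w=onz('scene',uv,zz)-D; print(nm,round(w@x,1),round(w@y,1))
im=cv2.imread('pics/top0.png'); h=cv2.cvtColor(im,cv2.COLOR_BGR2HSV)
for r in range(233,282): print(r,''.join('o' if H<20 and S>120 else ('.' if S>110 and 100<H<135 else ('#' if V<110 else '+')) for H,S,V in h[r,380:428]))
```

```text
[ 0.10280801 -0.84679264 -1.05183381] [-0.1853539  -0.01081235  0.03246581] [551.04779777 182.36397659 130.8720743 ]
oN [[412.  199.2]] [[409.  256.4]]
gN [[385.9 207.5]] [[384.8 250.4]]
gN-in [[388.3 206.7]] [[387.1 251. ]]
oN -36.6 -5.6
gN 30.7 -3.4
ot1 -36.7 -26.2
ot2 -35.6 10.6
gt1 29.7 -24.3
gt2 34.5 11.0
233 ................................................
234 ................................................
235 ................................................
236 ...........++++.................................
237 ..........+++++++++.............................
238 ..........+++++++++++++.........................
239 ..........+++++++++++++++++.....................
240 ..........+++++++++++++++++++++.................
241 .........+++++++++++++++++++++++++++............
242 .........+++++++++++++++++++++++++++++++........
243 .........+++++##++++++++++++++++++++++++++++....
244 .........+++++#++++++++++++++++++++++++++++++...
245 ........+++++#++++++++++++++++++++++++++++++....
246 ........+++++#++++++++++++++++++++++++++++o+....
247 ........++++###+++++++++++++++++++++++++oo
[... 1108 characters left out ...]
++.........
269 ...++++++++++++++++++++++++++++++++++++.........
270 ...++++++++++++++++++++++++++++++++++++.........
271 ...+++++++###+++++++++++++++++++++++++..........
272 ......#++++++++##+++++++++++++++++++++..........
273 ..........#+++++++###+++++++++++++++++..........
274 ..............#++++++++###++++++++++++..........
275 ..................+++++++++###++++++++..........
276 ......................#++++++++#+++++...........
277 ..........................+++++++++++...........
278 ..............................#++++++...........
279 ..................................#+............
280 ................................................
281 ................................................
```

Run:
```python
from h import *
D=np.array([511.3,-199.1,0]); th=np.radians(74.8); x=np.array([np.cos(th),np.sin(th),0]); y=np.array([-x[1],x[0],0])
for nm,uv in(('o gap',(416.5,256)),('g gap',(392,249.8)),('o top far',(422,246)),('o low near',(414.5,265)),('g far',(394.5,242.5)),('g near',(390.5,259.5))):
    for zz in(45,60,75):
        w=onz('top',uv,zz)-D; print(nm,zz,round(w@x,1),round(w@y,1))
h=cv2.cvtColor(cv2.imread('pics/scene0.png'),cv2.COLOR_BGR2HSV)
m=cv2.bitwise_not(cv2.inRange(h,(105,110,60),(130,255,255)))
# scene base edges: contour + fit of base rectangle at z=8 via lowest hull corners
l=cv2.connectedComponents(m,connectivity=4)[1]; c=max(cv2.findContours((l==l[225,415]).astype(np.uint8),0,1)[0],key=cv2.contourArea)
hu=cv2.approxPolyDP(cv2.convexHull(c),1.5,True)[:,0]; 
for p in hu:
    w=onz('scene',p,4)-D; print(p,round(w@x,1),round(w@y,1))
```

```text
o gap 45 -29.7 -5.6
o gap 60 -27.7 -3.2
o gap 75 -25.8 -0.8
g gap 45 36.2 -6.0
g gap 60 37.3 -3.6
g gap 75 38.5 -1.2
o top far 45 -37.9 -34.9
o top far 60 -35.9 -32.2
o top far 75 -33.9 -29.4
o low near 45 -29.8 18.8
o low near 60 -27.8 20.9
o low near 75 -25.9 23.1
g far 45 34.2 -26.5
g far 60 35.4 -23.9
g far 75 36.6 -21.2
g near 45 34.2 19.9
g near 60 35.4 22.0
g near 75 36.6 24.2
[435 223] -44.7 49.9
[399 235] 46.1 49.2
[376 208] 47.2 -45.2
[376 205] 42.1 -54.0
[389 186] -19.9 -100.3
[417 176] -101.4 -105.4
[429 188] -101.6 -55.3
```

servo_tool(plan=[[[1, 0, 0, 0.3, 0, 0, 0], [1, 0, 0, 0.4, 0, 0, 0], [1, 0, 0, 0.4, 0, 0, 0], [1, 0, 0, 0.4, 0, 0, 0], [1, 0, 0, 0, 0, 0, 0]]])

```text
t: 13.6
ee_pos: [552.7, 182.9, 194.5]
orientation: [1.958, 2.453, 0.009]
ft_force: [-0.3, -0.3, -1.7]
width: 17.9
grasp_force: 30.0
```

Scene and top agree on the base rectangle (±46, ±50 mm), and the cheeks put the dispenser origin 18.5 mm towards the orange side. I carry the axle there with gentle ramps.

servo_tool(plan=[[[1, -0.01, -0.08, 0, 0, 0, 0], [1, -0.02, -0.16, 0, 0, 0, 0], [1, -0.03, -0.24, 0, 0, 0, 0], [1, -0.04, -0.32, 0, 0, 0, 0], [1, -0.05, -0.4, 0, 0, 0, 0]]])

```text
t: 14.02
ee_pos: [544.2, 132.9, 189.8]
orientation: [-1.959, -2.455, 0.002]
ft_force: [-0.0, 0.1, -1.4]
width: 17.5
grasp_force: 30.0
```

servo_tool(plan=[[[1, -0.052, -0.44, 0, 0, 0, -0.28], [1, -0.052, -0.44, 0, 0, 0, -0.28], [1, -0.052, -0.44, 0, 0, 0, -0.28], [1, -0.052, -0.44, 0, 0, 0, -0.28], [1, -0.052, -0.44, 0, 0, 0, -0.28]]])

```text
t: 14.43
ee_pos: [533.5, 44.0, 189.9]
orientation: [-2.108, -2.328, 0.002]
ft_force: [0.6, -0.0, -1.2]
width: 17.9
grasp_force: 30.0
```

servo_tool(plan=[[[1, -0.052, -0.44, 0, 0, 0, -0.28], [1, -0.052, -0.44, 0, 0, 0, -0.28], [1, -0.052, -0.44, 0, 0, 0, -0.28], [1, -0.052, -0.44, 0, 0, 0, -0.28], [1, -0.052, -0.44, 0, 0, 0, -0.28]]])

```text
t: 14.85
ee_pos: [522.9, -43.9, 190.0]
orientation: [-2.246, -2.195, 0.002]
ft_force: [-0.1, -0.9, -0.9]
width: 18.1
grasp_force: 30.0
```

servo_tool(plan=[[[1, -0.052, -0.44, 0, 0, 0, -0.28], [1, -0.052, -0.44, 0, 0, 0, -0.28], [1, -0.052, -0.44, 0, 0, 0, -0.28], [1, -0.052, -0.44, 0, 0, 0, -0.28], [1, -0.052, -0.44, 0, 0, 0, -0.28]]])

```text
t: 15.27
ee_pos: [512.4, -131.7, 190.0]
orientation: [-2.376, -2.054, 0.001]
ft_force: [-0.1, -0.1, -1.8]
width: 17.9
grasp_force: 30.0
```

servo_tool(plan=[[[1, -0.052, -0.44, 0, 0, 0, -0.28], [1, -0.052, -0.44, 0, 0, 0, -0.28], [1, -0.052, -0.44, 0, 0, 0, -0.28], [1, -0.052, -0.44, 0, 0, 0, -0.28], [1, -0.052, -0.44, 0, 0, 0, -0.28]]])

```text
t: 15.68
ee_pos: [501.8, -219.6, 189.9]
orientation: [-2.496, -1.905, 0.001]
ft_force: [-0.1, 0.1, -1.7]
width: 18.0
grasp_force: 30.0
```

servo_tool(plan=[[[1, -0.05, -0.4, 0, 0, 0, 0], [1, -0.04, -0.32, 0, 0, 0, 0], [1, -0.03, -0.24, 0, 0, 0, 0], [1, -0.02, -0.16, 0, 0, 0, 0], [1, -0.01, -0.08, 0, 0, 0, 0]]])

```text
t: 16.1
ee_pos: [496.8, -266.8, 190.4]
orientation: [-2.496, -1.907, 0.0]
ft_force: [-1.0, -0.8, -2.4]
width: 17.6
grasp_force: 30.0
```

Run:
```python
from h import *
for i in range(3): s=snap('scene','pics/scene9.png')[:,:,::-1]
o=readout.get_obs(); p=o['ee_pos']; r=o['orientation']; print(o['t'],p,r,o['ft_force'],o['moment'],o['width'])
a=2*np.arctan2(abs(r[1]),abs(r[0])); print('deg',np.degrees(a)); u=np.array([np.cos(a),np.sin(a),0])
for x in(20+50,90,100,110,120): print(x,proj('scene',p-[0,0,73]+x*u).round(1))
q=proj('scene',p-[0,0,73]+120*u)[0].astype(int)
h=cv2.cvtColor(np.ascontiguousarray(s),cv2.COLOR_BGR2HSV)
for y in range(q[1]-22,q[1]+14): print(y,''.join('o' if H<20 and S>120 else ('.' if S>90 and 100<H<135 else ('#' if V<90 else ('w' if V>170 else '+'))) for H,S,V in h[y,q[0]-14:q[0]+40]))
print(q[0]-14)
```

```text
16.25 [ 497.14331339 -265.75944479  190.54804517] [-2.49523394e+00 -1.90808713e+00  1.11857594e-04] [ 0.77215545 -0.57619623 -2.06831159] [-0.13424667 -0.04507662  0.00533933] 17.328328607057667
deg 74.80975849049125
70 [[411.  172.4]]
90 [[402.7 174.9]]
100 [[398.4 176.2]]
110 [[394.2 177.4]]
120 [[389.9 178.7]]
156 ww+++++++++++++++.................wwwwwwww+++.........
157 wwww++++++++++.................wwwwwwwwwwwww++........
158 wwww++++++..................wwwwwwwwwwwwwwwwww++......
159 wwwwww+++................wwwwwwwwwwwwwwwwwwwwww++.....
160 +wwwwwww++.............+wwwwwwwwwwwwwwwwwwwwwwww+.....
161 +++++wwww+............+++wwwwwwwwwwwwwwwwwwwwwwww+....
162 +++++++ww............++++++wwwwwwwwwwwwwwwwwwwwww+....
163 +...................+++++++++wwwwwwwwwwwwwwwwwwwww+...
164 ....................++++++++++wwwwwwwwwwwwwwwwwwww++.+
165 ...................++++++++++++wwwwwwwwwwwwwwwwwwww+++
166 ...................++++++++++++wwwwwwwwwwwwwwwwwwww+++
167 ...................+++++++++++++wwwwwwwwwwwwwwwwwwww++
168 ...................+++++++++++++wwwwwwwwwwwwwwwwwwww++
169 ..............
[... 642 characters left out ...]
........++++++++++++++++++++++wwwwwwww++++++++.
181 .....................++++++++++++++++wwwwww++++++++++.
182 ......................+++++++++++++++ww+++++++++++++..
183 ......................++++++++++++++++++++++++++++++..
184 .......................++++++++++++++++++++++++++++...
185 .......................+++++++++++++++++++++++++++....
186 ...............++.......++++++++++++++++++++++++......
187 .............+++++.......+++++++++++++++++++++........
188 ..............#+++........+++++++++++++++ooo+.....++++
189 ..............#++++........++++++++++++ooooo+...++ooo+
190 ..............+++++.........++++++++.++ooooo+..+ooooo+
191 ..............##+++............+.....+oooooo+.+ooooooo
375
```

Nose pixel (389,178.5) matches the prediction, so the rod is level. I lower to just above the slot mouths and compare the rod with the notches.

servo_tool(plan=[[[1, 0.02, 0.01, -0.2, 0, 0, 0], [1, 0, 0, -0.3, 0, 0, 0], [1, 0, 0, -0.3, 0, 0, 0], [1, 0, 0, -0.09, 0, 0, 0], [1, 0, 0, 0, 0, 0, 0]]])

```text
t: 16.67
ee_pos: [497.2, -264.8, 153.0]
orientation: [-2.492, -1.907, 0.002]
ft_force: [-0.2, -0.2, -1.9]
width: 17.7
grasp_force: 30.0
```

Run:
```python
from h import *
for i in range(2): s=snap('scene','pics/scene10.png')[:,:,::-1]
o=readout.get_obs(); p=o['ee_pos']; r=o['orientation']; print(o['t'],p,o['ft_force'])
a=2*np.arctan2(abs(r[1]),abs(r[0])); u=np.array([np.cos(a),np.sin(a),0]); y=np.array([-u[1],u[0],0]); A=p-[0,0,73]
for x in(-17,-11,48,54,70): print(x,proj('scene',A+(x+50)*u).round(1))
print('seated slot floor pts if lowered here:',proj('scene',[[*(A+(54+50-1)*u)[:2],44.5],[*(A+(54+50-1)*u+7*y)[:2],44.5],[*(A+(104-1)*u-7*y)[:2],44.5]]).round(1))
h=cv2.cvtColor(np.ascontiguousarray(s),cv2.COLOR_BGR2HSV)
for yy in range(180,214): print(yy,''.join('o' if H<20 and S>120 else ('.' if S>90 and 100<H<135 else ('#' if V<70 else ('-' if V<110 else ('w' if V>170 else '+')))) for H,S,V in h[yy,380:436]))
```

```text
16.7667 [ 497.96066112 -265.3753432   154.51012764] [-0.21416106 -0.11014099 -1.94521783]
-17 [[422.8 181.6]]
-11 [[420.4 182.3]]
48 [[396.6 189.7]]
54 [[394.1 190.4]]
70 [[387.4 192.5]]
seated slot floor pts if lowered here: [[392.3 203.8]
 [394.  205.8]
 [390.6 201.9]]
180 ............+++++++++++wwwwwwwwwwwwwwwwwwww++++++ooooooo
181 ...........++++++++++++wwwwwwwwwwwwwwwwwwww++++++ooooooo
182 ...........+++++++++++++wwwwwwwwwwwwwwwwwww++++++ooooooo
183 ...........+++++++++++++wwwwwwwwwwwwwwwwwww++---oooooooo
184 ...........++++++++++++++wwwwwwwwwwwwwwwwww+++-ooooooooo
185 ...........++++++++++++++wwwwwwwwwwwwwwwwwww+..+ooooo++-
186 .........+++++++++++++++++wwwwwwwwwwwwwwwww++...++++....
187 .........-++++++++++++++++wwwwwwwwwwwwwwwww++...........
188 .........--+++++wwww++++++wwwwwwwwwwwwwwwwww+++++.......
189 .........++++wwwwwww+++++++wwwwwwwwwwwwwwwww+ooo+.......
190 ........++wwwwwwww+++++++++wwwwwwwwwwwwwwwww+ooo+.......
191 .......++wwwwww++++++-+++++wwwwwwwwwwwwwwww++oooo+......
192 .......+www+++++++----++++++wwwwwwwwwwwwww+++oooo+......
193 .......++++++++-+++++-++++++www
[... 545 characters left out ...]
+++++oooooooooooooo-.........
203 ...++++-###-+++-##---+++++++++++oooooooooooooo-.........
204 +++++++-###-----###---+++++++++++oooooooooooo+..........
205 +++++++-#####--####------+++++++++ooooooooooo+..........
206 ++++++--###########------++++++++++oooooooooo-..........
207 ++++++-############--------+++-+-+++ooooooooo-..........
208 ++++++-###########-----------------+ooooooooo-..........
209 ++++++-###########-------------------ooooooo+...........
210 ++++++-###########--------------------oooooo+-..........
211 +++++++-##########---------------------ooooo+--.........
212 -++++++--########----------------------+oooo+---........
213 .-++++++--#######-----------------------+oo+-----.......
```

servo_tool(plan=[[[1, -0.024, 0.007, -0.1, 0, 0, 0], [1, 0, 0, -0.1, 0, 0, 0], [1, 0, 0, -0.1, 0, 0, 0], [1, 0, 0, 0, 0, 0, 0]]])

```text
t: 17.1
ee_pos: [496.7, -265.2, 142.4]
orientation: [-2.495, -1.908, 0.001]
ft_force: [-1.1, -0.7, -1.4]
width: 17.8
grasp_force: 30.0
```

servo_tool(plan=[[[1, 0, 0, -0.05, 0, 0, 0], [1, 0, 0, -0.05, 0, 0, 0], [1, 0, 0, 0, 0, 0, 0]]])

```text
t: 17.35
ee_pos: [497.0, -265.3, 138.8]
orientation: [-2.495, -1.908, 0.0]
ft_force: [0.5, -0.6, -1.8]
width: 17.9
grasp_force: 30.0
```

```bash
cat > st.py <<'E'
from h import *
F=[];M=[]
for i in range(4):
    s=snap('scene','pics/scene_l.png')[:,:,::-1]; o=readout.get_obs(); F.append(o['ft_force']); M.append(o['moment'])
x=np.array([.2622,.965,0]); y=np.array([-.965,.2622,0]); f=np.mean(F,0); m=np.mean(M,0)
print(o['t'],o['ee_pos'].round(1),'Fx,Fy,Fz',(f@x).round(2),(f@y).round(2),f[2].round(2),'M',(m@x).round(3),(m@y).round(3),m[2].round(3),o['width'])
E
python3 st.py
python3 - <<'E'
import cv2
s=cv2.imread('pics/scene_l.png'); h=cv2.cvtColor(s[:,:,::-1].copy(),cv2.COLOR_BGR2HSV)
h=cv2.cvtColor(cv2.imread('pics/scene_l.png'),cv2.COLOR_RGB2HSV)
v=h[:,:,2]
for r in range(190,212): print(r,' '.join(f'{k:3d}' for k in v[r,384:406]))
E
```

```text
17.55 [ 497.2 -265.4  139.2] Fx,Fy,Fz -0.15 0.39 -2.23 M -0.065 0.132 0.018 17.947565992260657
190 154 153 155 151 133  91  89 117 129 130 132 131 130 127 128 130 133 134 133 138 180 217
191 155 156 154 146 122  81  79 107 129 132 130 132 126 118 119 129 132 133 132 135 150 201
192 156 156 155 145 112  66  69 106 126 126 126 136 136 130 123 122 136 134 132 134 142 190
193 157 156 154 138  97  69  73 103 129 135 143 156 171 181 171 140 136 136 134 131 139 177
194 155 155 154 134  91  85 108 133 154 170 183 190 191 189 184 162 129 130 132 133 135 151
195 156 153 153 136 114 139 173 192 191 191 188 187 183 177 170 151 130 131 130 132 136 143
196 155 155 154 148 161 186 192 190 188 181 176 169 161 154 144 130 128 133 129 131 134 140
197 156 155 153 161 176 183 183 176 169 161 151 142 127 121 120 133 149 138 127 130 133 139
198 155 148 143 160 166 157 159 149 139 127 116 106  98  87  81 119 146 146 138 132 132 136
199 157 154 136 115 120 120 120 109 102 104 108 102  91  70  70  90 126 146 142 131 132 136
200 157 154 132  88  79  84  87  80  87 109 120 104  81  70  63  71 111 140 141 133 1
[... 318 characters left out ...]
  83  95  89  72  66  65  68  75  84 106 127 131 132 135
205 158 147 114  74  66  66  66  64  66  73  75  68  66  66  69  74  85 111 126 130 131 133
206 156 143 103  68  66  66  65  68  66  66  63  68  64  66  69  74  89 110 126 129 131 134
207 156 137  93  68  67  67  64  64  65  65  64  66  64  64  69  76  96 117 128 130 131 133
208 158 136  87  68  65  66  65  66  66  66  66  67  65  64  71  79  97 121 129 129 131 126
209 158 134  79  64  64  63  67  67  63  67  67  65  67  68  72  79  93 116 126 125 122 114
210 157 135  83  66  65  66  67  66  67  65  64  64  66  66  73  76  92 102 107 106 102 103
211 158 144 110  76  67  67  66  65  66  66  64  66  67  69  74  82  93 102 104 103 101 102
```

The grey slot edges read at columns 391.2 and 394.9, and its floor at row 204.2. That is within about 0.6 mm of the rod's line, so I keep lowering.

servo_tool(plan=[[[1, -0.012, 0.003, -0.05, 0, 0, 0], [1, 0, 0, -0.05, 0, 0, 0], [1, 0, 0, -0.05, 0, 0, 0], [1, 0, 0, 0, 0, 0, 0]]])

```text
t: 17.88
ee_pos: [497.1, -265.4, 132.9]
orientation: [2.495, 1.907, 0.001]
ft_force: [4.2, -0.2, -2.8]
width: 18.1
grasp_force: 30.0
```

servo_tool(plan=[[[1, 0, 0, -0.05, 0, 0, 0], [1, 0, 0, -0.05, 0, 0, 0], [1, 0, 0, 0, 0, 0, 0]]])

```text
t: 18.13
ee_pos: [497.0, -265.4, 128.9]
orientation: [2.495, 1.908, 0.001]
ft_force: [3.8, -0.8, -2.9]
width: 17.7
grasp_force: 30.0
```

```bash
python3 st.py
```

```text
18.3333 [ 497.  -265.4  129. ] Fx,Fy,Fz -0.21 -4.72 -4.07 M -0.836 0.223 -0.152 17.700174448237988
```

Fy = −4.7 N with a lever of about 32 mm means the neck touches the +y wall of the orange slot. I shift that end −1.8 mm with a slight yaw.

servo_tool(plan=[[[1, 0.03, -0.008, 0, 0, 0, 0.1], [1, 0.029, -0.008, 0, 0, 0, 0.11], [1, 0, 0, 0, 0, 0, 0], [1, 0, 0, 0, 0, 0, 0]]])

```text
t: 18.67
ee_pos: [498.7, -265.7, 129.0]
orientation: [-2.477, -1.931, 0.001]
ft_force: [1.5, -1.1, -1.8]
width: 17.3
grasp_force: 30.0
```

```bash
python3 st.py
python3 - <<'E'
import cv2
v=cv2.imread('pics/scene_l.png').max(2)
for r in range(194,214): print(r,' '.join(f'{k:3d}' for k in v[r,382:402]))
E
```

```text
18.8667 [ 498.7 -265.7  129. ] Fx,Fy,Fz -0.17 -1.55 -2.64 M -0.33 0.235 -0.132 17.98100581107052
194 155 155 156 155 153 133  88  69  70 107 135 129 124 130 128 129 130 131 133 136
195 155 156 155 156 153 132  85  65  68  85 106 109 114 127 127 124 126 131 134 136
196 155 156 156 155 152 125  79  66  66  73  82  97 120 136 134 131 129 131 135 140
197 156 156 157 155 145 114  71  66  75  89 108 132 155 175 184 178 158 140 151 140
198 156 156 155 156 144 114  85 103 125 139 169 188 190 186 172 134  99 121 148 146
199 157 155 155 154 141 122 138 167 188 190 189 189 184 168 129  83  70  89 127 147
200 156 156 156 155 149 156 183 190 189 186 181 174 160 130  90  67  64  74 112 139
201 155 156 156 151 159 178 180 181 175 167 158 147 129 101  71  66  65  68  88 107
202 156 155 152 143 140 158 156 153 147 135 122 110  96  77  68  66  67  77 108 129
203 154 150 145 139 116 111 111 113 110  98  92  93  84  73  64  64  70  82  93 109
204 155 157 153 145 117  78  75  78  74  68  76  87  87  73  69  69  70  77  81 106
205 158 159 159 147 113  74  66  66  66  67  69  73  75  65  65  64  68  76  85 111
206 158 159 157 141 104  71  63  67  63  63  65  67  65  64  65  68  73  75  90 112
207 159 160 159 137  91  68  66  66  65  67  64  67  65  65  63  65  68  78  94 118
208 158 160 156 136  87  69  65  65  64  66  67  63  66  67  65  65  71  78  98 122
209 159 159 158 132  79  66  65  65  65  67  64  66  64  66  66  67  72  80 100 123
210 157 160 157 135  86  66  65  65  66  68  66  65  66  67  67  69  71  82 106 128
211 157 158 158 144 111  70  66  66  66  64  67  66  64  67  68  69  74  88 110 127
212 145 157 158 156 138 100  70  67  64  64  64  65  67  65  65  69  76  86 109 126
213 118 147 155 158 156 134  88  70  63  65  67  66  64  68  67  68  76  90 104 114
```

servo_tool(plan=[[[1, 0.024, -0.007, 0, 0, 0, 0], [1, 0, 0, 0, 0, 0, 0], [1, 0, 0, 0, 0, 0, 0]]])

```text
t: 19.12
ee_pos: [499.6, -265.9, 129.0]
orientation: [-2.477, -1.931, 0.001]
ft_force: [0.3, 0.3, -1.8]
width: 18.3
grasp_force: 30.0
```

```bash
python3 st.py
```

```text
19.3167 [ 499.8 -266.   129. ] Fx,Fy,Fz -0.06 0.54 -2.06 M -0.041 0.136 -0.008 17.806893807322282
```

servo_tool(plan=[[[1, 0.016, -0.004, -0.04, 0, 0, 0], [1, 0, 0, -0.04, 0, 0, 0], [1, 0, 0, -0.02, 0, 0, 0], [1, 0, 0, 0, 0, 0, 0]]])

```text
t: 19.65
ee_pos: [500.4, -266.2, 124.7]
orientation: [-2.478, -1.931, 0.0]
ft_force: [-0.1, 0.4, -2.1]
width: 17.8
grasp_force: 30.0
```

```bash
python3 st.py
```

```text
19.85 [ 500.6 -266.3  125.1] Fx,Fy,Fz -0.26 -0.12 -1.23 M -0.086 0.081 0.018 17.851078323202795
```

servo_tool(plan=[[[1, 0, 0, -0.02, 0, 0, 0], [1, 0, 0, 0, 0, 0, 0], [1, 0, 0, 0, 0, 0, 0]]])

```text
t: 20.1
ee_pos: [500.6, -266.3, 124.3]
orientation: [-2.478, -1.931, 0.0]
ft_force: [-0.4, -0.5, -1.7]
width: 17.8
grasp_force: 30.0
```

```bash
python3 st.py
```

```text
20.3 [ 500.6 -266.3  124.3] Fx,Fy,Fz -0.41 -0.37 -1.75 M -0.08 0.089 -0.022 18.033752822784834
```

servo_tool(plan=[[[1, 0, 0, -0.02, 0, 0, 0], [1, 0, 0, 0, 0, 0, 0], [1, 0, 0, 0, 0, 0, 0]]])

```text
t: 20.55
ee_pos: [500.5, -266.3, 123.4]
orientation: [-2.478, -1.931, 0.0]
ft_force: [0.2, -0.8, -1.6]
width: 17.7
grasp_force: 30.0
```

```bash
python3 st.py
```

```text
20.75 [ 500.6 -266.3  123.5] Fx,Fy,Fz 0.31 0.03 -1.76 M -0.071 0.124 -0.002 17.660034062778955
```

servo_tool(plan=[[[1, 0, 0, -0.015, 0, 0, 0], [1, 0, 0, 0, 0, 0, 0], [1, 0, 0, 0, 0, 0, 0]]])

```text
t: 21.0
ee_pos: [500.7, -266.3, 123.0]
orientation: [2.478, 1.931, 0.0]
ft_force: [-0.2, 0.2, 0.7]
width: 17.9
grasp_force: 30.0
```

```bash
python3 st.py
```

```text
21.2 [ 500.7 -266.3  123. ] Fx,Fy,Fz -0.22 0.22 0.28 M -0.032 0.0 0.0 17.54433883294699
```

The weight is off the wrist, so the axle is seated. I open and retreat straight up.

servo_tool(plan=[[[0.6, 0, 0, 0, 0, 0, 0], [0.3, 0, 0, 0, 0, 0, 0], [0, 0, 0, 0, 0, 0, 0], [0, 0, 0, 0, 0, 0, 0], [0, 0, 0, 0, 0, 0, 0]]])

```text
t: 21.62
ee_pos: [500.6, -266.3, 122.9]
orientation: [2.478, 1.931, 0.0]
ft_force: [-0.2, 0.8, -0.5]
width: 40.7
grasp_force: 0.0
```

servo_tool(plan=[[[0, 0, 0, 0.1, 0, 0, 0], [0, 0, 0, 0.2, 0, 0, 0], [0, 0, 0, 0.4, 0, 0, 0], [0, 0, 0, 0.6, 0, 0, 0], [0, 0, 0, 0.6, 0, 0, 0]]])

```text
t: 22.03
ee_pos: [500.3, -266.1, 199.9]
orientation: [-2.477, -1.93, 0.001]
ft_force: [0.6, -0.9, 0.4]
width: 43.6
grasp_force: 0.0
```

servo_tool(plan=[[[0, 0, -0.3, 0.8, 0, 0, 0], [0, 0, -0.6, 0.8, 0, 0, 0], [0, 0, -0.8, 0.4, 0, 0, 0], [0, 0, -0.8, 0, 0, 0, 0], [0, 0, 0, 0, 0, 0, 0]]])

```text
t: 22.45
ee_pos: [501.3, -371.3, 282.0]
orientation: [2.475, 1.924, 0.001]
ft_force: [-0.3, -0.3, -0.6]
width: 43.9
grasp_force: 0.0
```

```bash
python3 st.py
python3 - <<'E'
from h import *
s=cv2.imread('pics/scene_l.png'); t=snap('top','pics/top_l.png')[:,:,::-1]
if 1:
    s=vision.get_image('scene')[:,:,::-1]
    cv2.imwrite('pics/fin.png',np.hstack([cv2.resize(s[150:250,360:460],(400,400),interpolation=cv2.INTER_CUBIC),cv2.resize(t[215:295,360:440],(400,400),interpolation=cv2.INTER_CUBIC)]))
E
```

```text
22.65 [ 500.1 -365.4  278.5] Fx,Fy,Fz -0.01 0.47 -0.22 M -0.07 -0.009 0.003 43.90872756500647
```

View pics/fin.png

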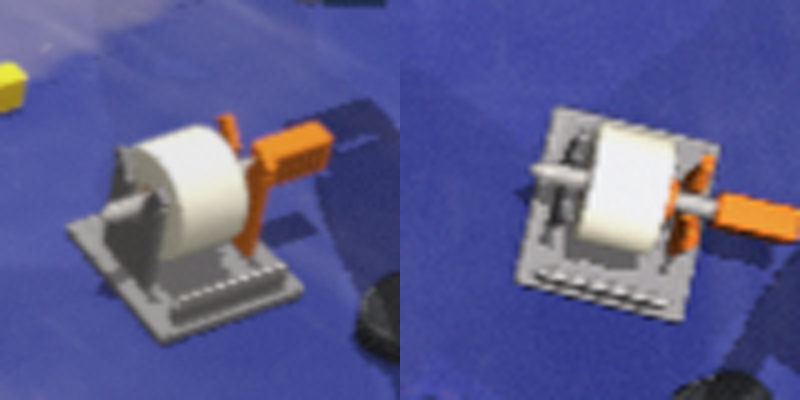

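The picture shows the axle seated in both slots: the rod in the grey cheek (125,208), the neck in the orange cheek (245,165), the roll between the cheeks and the handle outside. I'm handing it in.

```bash
python3 -c "
from workcell import close_job
print(close_job())"
```

```text
the job is handed in; nothing more can be done
None
```

The label roll is loaded and the job handed in at about 23 s of the 72 s limit: the roll was pressed home at about 10 N, and the axle is seated level in both dispenser slots, released, with the robot clear of it.

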